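# Load, pin and press shut a tack-welding jig

## Robot

A 6-joint arm with a two-finger parallel gripper is mounted at the origin on the work surface. World frame = base frame: x ahead of the robot, y to its left, z up, the work surface at z = 0. Lengths are in m, angles in rad, forces in N, time in s.
With the tool pointing down it reaches from about 0.275 to 0.875 m from the base axis. Payload 12.5 kg.
Tool frame: the origin (TCP) lies at the very end of the fingers, on their centre line; the grasp point (between the pads) lies env.grip_point_offset behind it (env.grip_point_offset is the distance from the TCP to the grasp point, in m); y points along the fingers, z is the direction in which the jaws open and shut, and the axes are right-handed (so a half turn about y gives the same grasp; the last joint's range is limited). The gripper opens to 85 mm and grips with 20 to 120 N. Pads are 22 mm wide; open, the fingers measure 114 mm over their backs; the gripper's body (76 mm by 85 mm) begins 54 mm behind the grasp point. The pads swing forward as they close: fully open they stand 13 mm farther back than shut.
Start: joints at [-1.285, 0.351, 1.652, -0, 1.139, -0.085], TCP at [0.199, -0.513, 0.231] pointing down, gripper open.
Joint ranges: [-2.75, 2.75], [-0.79, 2.1], [0.01, 2.65], [-1.57, 4.71], [0.07, 3.14], [-2.87, 2.87]. Speed limits (rad/s): [2.22, 2.22, 2.79, 3.14, 3.14, 3.14].

## Interface

Orientations are given as a unit quaternion [x, y, z, w].
In Python, from cell import env gives the robot as it stands.
- The arm moves only by the shell command python3 -m inch 'ROWS'. ROWS is JSON, a list of rows, each a list of 5 numbers: the shift along the tool's x, y, z in cm, then the turn about the tool's y in rad, then the gripper command: -1 is shut, 1 is fully open, values between are in proportion. In form: [[dx, dy, dz, turn, gripper], ...]. A call has exactly 5 rows; each row is the pose to reach, as a shift and turn from the pose commanded when the call began, along the tool's axes at that moment; what a row does not reach only later rows make up. A row lasts 1/10 s, in which the tool goes at most 50 mm and 8.59 degrees, less where a joint would pass 70% of its speed; a pose out of reach is approached as far as the arm can. A call with a gripper value outside its range is refused whole. The fingers move at their own pace and stop on an object; the grip force is fixed at half the most. Time passes only in rows, so rows that repeat a pose let the fingers close, or fill a call up. It gives the time, the measured TCP pose, the force and the opening at its end, in the units of the state.
- env.get_obs(): the state, without advancing time (a new reading comes with each control period).
- env.camera(name): name is "scene" or "top" or "wrist"; returns the picture (480x640x3 uint8, blue, green, red); there is no depth.
- env.camera_model(name): a dict with "vfov" (degrees; the focal length in pixels is half the picture's height over the tangent of half this angle, whatever the lens; pixels are square), "cx", "cy" (the principal point, pixels), "R" (3x3) and "t" (3): a world point X has camera coordinates R X + t; the wrist camera has in their place "hand_eye" (4x4, takes a point from camera to tool coordinates, whose origin is the TCP and whose axes are the tool frame's). Camera axes: x right, y down, z forward; pixel columns grow to the right and rows downward; lengths in m; the calibration is good to about 2 mm. A picture is of the moment at which its call begins: read the wrist's pose just before it. camera_model takes no time and is no camera call.
- env.sign_off(): hands the job in, once; it reports no verdict.
Trained networks look in the newest picture that a camera, given by its name, has taken for a name from the list of things; names that differ only in an ending like _2 or _b are one class to them, and where a whole thing is asked for, a point or a joint stands for the part that bears it (a point fixed in the world has none). Each returns a list of dicts, best first, with "score" (0 to 1); they miss things now and then, are a little off and sometimes report something else, mostly with a low value. They report only what shows in the picture. A call takes as long as a camera call. They do not tell look-alikes from the thing itself.
- env.find_in(query, camera): "location" ([x, y, z] in m, in world coordinates, good to about 4 mm: the middle of the surface that is visible of it).
- env.place_of(query, camera): "location" ([x, y, z] in m, in world coordinates, good to about 4 mm: a listed point, or the origin of a listed thing).
The state is a dict: "time": time; "joints": joint angles; "qd": joint speeds; "joint_efforts": joint torques, N m; "position": TCP position; "eef_rot": TCP orientation; "contact_force": force on the tool from outside, world axes, zero at the start; "moment": the same for the moment, N m; "gripper_width": finger opening in m.
Only numpy, scipy, OpenCV 4.12 (cv2) and the standard library are available. Lean on these libraries where they do the work, as an engineer would, in place of code of your own. Each camera call takes 0.05 s, during which the arm holds its last target. There are 200 camera calls.

## Task

Two weld brackets wait on the bench: first seat the green-tagged one (good) in the nest of the open blue clamshell jig and put the red-tagged one (scrap) in the red reject tray. Then swing the jig's lid down over the good bracket, take the orange-handled pin from its stand and push it through the lid's hole into the base until its collar is down on the lid and the lid is fully shut against the nest's spring. Finish still holding the pin and pressing it down so that the jig stays shut; leave the jar, tin and spray can where they stand.

Things in the scene. Friction and masses are not known exactly. Their poses are not given: they have to be found in the camera images.
- bracket_green: Good bracket: steel plate 70 x 44 x 8 mm (x, y, z) with an upright lug in its middle, 36 x 16 mm (x, y), 34 mm tall (42 mm overall), the lug's top 12 mm wrapped in a green tag. Origin: centre of the underside, z up. Grip the lug across its 16 mm (bracket y) from above. 0.15 kg (varies). The same after a half turn. Both brackets start upright on the bench; which stands where varies.
- bracket_red: Scrap bracket: same shape as bracket_green, but with a red tag.
- jig: Base half of the clamshell jig, blue, fixed to the bench, 100 mm (x) x 190 mm (y), 40 mm high. Origin: at bench height, straight below the nest's centre; x along the hinge axis, +y towards the hinge. It runs from y = -90 (pin-hole end) to +100 mm (hinge end).
- nest (a point): Centre of the nest's floor, jig frame (0, 0, 27 mm). Nest: pocket 76 x 50 mm (jig x, y), 13 mm deep, open upward; takes a bracket with its 70 mm side along jig x, 3 mm play all round. From its floor a brass spring lifter (40 x 24 mm) stands 5 mm up (to z = 32 mm): a seated bracket rests on it, the shut lid presses it down 4 mm. It gives at 9 N; 14 N at the bottom.
- pin_hole (a point): Mouth of the pin hole in the jig base: jig frame (0, -60, 40 mm). Vertical through hole of 14 mm diameter with a small chamfer.
- jig_hinge (a point): Middle of the lid's hinge axis, jig frame (0, 80, 46 mm); axis along jig x. The lid is an aluminium frame 100 mm wide (jig x), 12 mm thick, mid-plane through the axis, reaching 168 mm from it; 0.35 kg. Its window, 46 mm wide, 27 to 112 mm from the axis, lets the bracket's lug through; two rubber pads under it, 80 mm from the axis, press on the bracket's plate.
- lid (a joint): Lid angle (rad): 0 shut and level, 1.57 upright, up to 2.1 leaning out over jig +y. Starts at 1.65 to 1.95. Stiff hinge: above 1.3 rad it stays where left; pushed from behind (from jig +y) to below 1.0 it falls by itself in 1 to 3 s. Over a seated bracket it then rests about 0.05 ajar on the lifter and springs back to that when let go; about 6 N down at the pin hole shuts it.
- lid_hole (a point): Upper mouth of the lid's 14 mm through hole, on the lid's top face, 140 mm from the hinge axis; it comes to stand above pin_hole (12 mm over it) when the lid is shut.
- pin: Locking pin, 84 mm long, 0.08 kg (varies), upright in its stand: steel shaft of 12 mm diameter, 38 mm long, tip tapered (last 8 mm, to 6 mm), then a collar of 30 mm diameter, 6 mm thick, then a round orange handle of 20 mm diameter, 40 mm long. Origin: end of the tip, z up; collar underside at 38 mm, handle from 44 to 84 mm. Home in the shut jig, its tip is 14 mm above the bench.
- pin_stand: Dark wooden block, 60 x 60 x 45 mm, fixed, with a vertical 15 mm hole in its middle that holds the pin; the collar rests on its top. Origin: centre of the underside.
- reject_tray: Red open tray, 130 x 130 mm, 30 mm high, walls and floor 5 mm, fixed. Origin: centre of the underside.
- jar: Bystander: glass jar with white lid, 70 mm diameter, 85 mm high, loose. Origin: centre of the underside.
- tin: Bystander: open steel tin, 72 mm diameter, 75 mm high, loose. Origin: centre of the underside.
- spray_can: Bystander: grey spray can, 66 mm diameter, 170 mm high, loose. Origin: centre of the underside.
Not all that is in view belongs to the job. Leave any pink look-alike of the jig alone.

How it is judged:
On the way, in this order (a step that is already met when the one before it is completed fails the run):
1. the green-tagged bracket sits in the nest and the red-tagged one lies in the reject tray, both let go, with the lid still open (x of bracket_green in the frame of jig between -0.006 and 0.006 m and y of bracket_green in the frame of jig between -0.006 and 0.006 m and z of bracket_green in the frame of jig between 0.02 and 0.036 m and angle between the x axis of bracket_green and the x axis of jig, either way round below 0.17 rad and angle between bracket_green's own z axis and vertical below 0.2 rad and x of bracket_red in the frame of reject_tray between -0.06 and 0.06 m and y of bracket_red in the frame of reject_tray between -0.06 and 0.06 m and z of bracket_red in the frame of reject_tray below 0.05 m and linear speed of each of bracket_red, bracket_green below 0.05 m/s and contact force between the fingers and bracket_green below 0.1 N and contact force between the fingers and bracket_red below 0.1 N and value of joint lid above 1 rad), for 0.2 s.
2. the lid has come down onto the bracket (value of joint lid below 0.15 rad), for 0.2 s.
At the end, for the whole second after the job is handed in: Robot still holds the pin and presses it on the jig (over 2 N); lid shut (under 0.015 rad); pin upright in the hole (4 mm, tip under 18 mm above the bench); green-tagged bracket in the nest (6 mm, 0.17 rad), red-tagged one in the reject tray; all at rest (x of bracket_green in the frame of jig between -0.006 and 0.006 m and y of bracket_green in the frame of jig between -0.006 and 0.006 m and z of bracket_green in the frame of jig between 0.02 and 0.031 m and angle between the x axis of bracket_green and the x axis of jig, either way round below 0.17 rad and angle between bracket_green's own z axis and vertical below 0.2 rad and x of bracket_red in the frame of reject_tray between -0.06 and 0.06 m and y of bracket_red in the frame of reject_tray between -0.06 and 0.06 m and z of bracket_red in the frame of reject_tray below 0.05 m and linear speed of bracket_red below 0.05 m/s and value of joint lid below 0.015 rad and horizontal distance between pin and pin_hole below 0.004 m and z of pin in the frame of jig below 0.018 m and angle between pin's own z axis and vertical below 0.15 rad and contact force between the fingers and pin above 2 N and contact force between pin and jig above 2 N and linear speed of pin below 0.03 m/s and velocity of joint lid between -0.05 and 0.05 rad/s); the arm keeps its last pose, push and grip.
It fails at once if the jar, tin or spray can is shoved (over 4 cm) or knocked over (distance of any of jar, tin, spray_can from where it was at the start of the episode above 0.04 m or angle between any of jar, tin, spray_can's own z axis and vertical above 0.5 rad).
It also fails if it takes over 72 s, if anything falls off the work surface, if the arm or the gripper's body presses on something with over 40 N, if the wrist force passes 120 N, or if a joint passes its speed limit or range.

## Working session

There is one attempt and no reset: what is moved stays moved. The work goes in short steps, Python scripts to look and compute and a shell command to move; the robot and the scene stay as the last step left them, time stands still between calls to the robot, and variables do not carry over. Pictures are saved under pics/ and viewed, about 8 in all and at most 12, crops included, and the job is handed in when it is done.

```bash
ls; mkdir -p pics; python3 - <<'E'
from cell import env
import cv2,numpy as np
o=env.get_obs(); print(o['time'],o['position'],o['eef_rot'],o['gripper_width'],env.grip_point_offset)
for c in ['top','scene']:
    im=env.camera(c); cv2.imwrite(f'pics/{c}0.png',im)
    m=env.camera_model(c); print(c,m['vfov'],np.array(m['R']).round(3).tolist(),m['t'])
    for q in ['bracket_green','bracket_red','jig','nest','pin_hole','jig_hinge','lid_hole','pin','pin_stand','reject_tray','jar','tin','spray_can']:
        print(q,[(round(d['score'],2),np.round(d['location'],3).tolist()) for d in env.place_of(q,c)[:3]])
print(env.camera_model('wrist'))
E
```

```text
pics
0.0 [ 0.19922623 -0.51228376  0.23077857] [-0.13039971  0.69539666 -0.69457878  0.13030626] 0.08541906227322321 0.0187
top 46.770760893101674 [[0.0, -1.0, 0.003], [-0.99, -0.001, -0.142], [0.142, -0.003, -0.99]] [-0.08097245  0.47331844  1.26684603]
bracket_green [(0.9, [0.622, -0.253, 0.001])]
bracket_red [(0.83, [0.456, -0.154, 0.004])]
jig [(0.68, [0.192, -0.312, -0.0]), (0.56, [0.55, 0.126, -0.002])]
nest [(0.82, [0.545, 0.124, 0.029]), (0.61, [0.196, -0.314, 0.026])]
pin_hole [(0.73, [0.56, 0.07, 0.038]), (0.69, [0.367, 0.159, 0.002]), (0.64, [0.209, -0.37, 0.037])]
jig_hinge [(0.84, [0.535, 0.204, 0.047]), (0.19, [0.606, -0.088, 0.013])]
lid_hole [(0.69, [0.208, -0.368, 0.049]), (0.67, [0.762, -0.194, 0.001]), (0.56, [0.527, 0.242, 0.182])]
pin [(0.51, [0.604, -0.089, 0.008]), (0.4, [0.76, -0.191, 0.002])]
pin_stand [(0.68, [0.604, -0.088, 0.003])]
reject_tray [(0.85, [0.415, -0.355, -0.0])]
jar [(0.94, [0.367, 0.16, -0.003])]
tin [(0.7, [0.763, -0.192, 0.002]), (0.43, [0.452, -0.154, 0.003])]
spray_can [(0.79, [0.633, -0.42, -0.001]), (0.43, [0.604, -0.085, 0.002])]
scene
[... 639 characters left out ...]
69, [0.212, -0.37, 0.055])]
pin [(0.63, [0.607, -0.088, 0.01])]
pin_stand [(0.95, [0.611, -0.091, 0.002])]
reject_tray []
jar [(0.76, [0.371, 0.163, 0.004])]
tin [(0.92, [0.761, -0.196, 0.003]), (0.5, [0.411, -0.355, 0.001])]
spray_can [(0.67, [0.634, -0.42, -0.0])]
{'vfov': 69.96960943264394, 'cx': 324.30855939807293, 'cy': 241.40905602316639, 'hand_eye': array([[-2.38300248e-05,  9.57387314e-01,  2.88807081e-01,
        -7.30611463e-02],
       [ 1.70917951e-04, -2.88807073e-01,  9.57387302e-01,
        -1.42770185e-01],
       [ 9.99999985e-01,  7.21768778e-05, -1.56752399e-04,
         3.24070798e-04],
       [ 0.00000000e+00,  0.00000000e+00,  0.00000000e+00,
         1.00000000e+00]])}
```

View pics/top0.png

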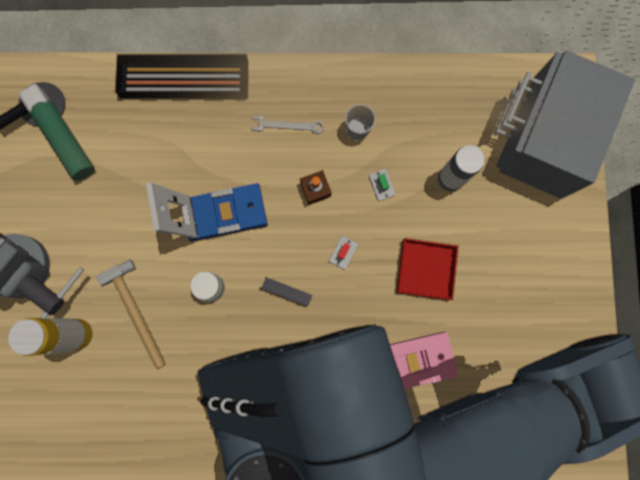

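View pics/scene0.png

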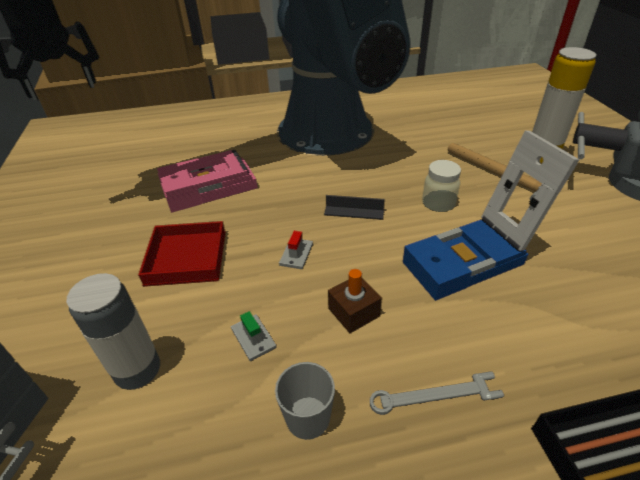

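The top view shows the blue jig at about (228,212) with its lid leaning left. The pink look-alike at (420,360) is not the jig. The green bracket is at (382,184), the red one at (343,251), the tray at (428,269) and the pin in its stand at (316,185). The scene view agrees. Next I'll write a helper and go above the green bracket.

```bash
cat > h.py <<'E'
from cell import env
import numpy as np, cv2
from scipy.spatial.transform import Rotation as Ro
def tool():
    o=env.get_obs(); return np.array(o['position']),Ro.from_quat(o['eef_rot']).as_matrix(),o
def rel(p,jaw=None):
    """shift (cm, tool axes) and turn to TCP p with jaw (tool z) along world angle jaw (mod pi)"""
    t,R,o=tool(); d=R.T@(np.array(p)-t)*100
    cur=np.arctan2(R[1,2],R[0,2]); s=''
    if jaw is not None:
        w=(jaw-cur+np.pi/2)%np.pi-np.pi/2   # world ccw
        s=-w  # tool y points down
    print('t',round(o['time'],2),'at',t.round(4),'jaw',round(cur,3),'j6',round(o['joints'][5],2),'-> shift',d.round(2),'turn',np.round(s,3) if jaw is not None else '')
def cam(name):
    if name=='wrist':
        t,R,o=tool()
    im=env.camera(name); m=env.camera_model(name)
    f=240/np.tan(np.radians(m['vfov']/2))
    if name=='wrist':
        H=np.array(m['hand_eye']); Rc=R@H[:3,:3]; c=R@H[:3,3]+t
    else:
        Rw=np.array(m['R']); Rc=Rw.T; c=-Rw.T@np.array(m['t'])
    return im,(f,m['cx'],m['cy'],Rc,c)
def ray(K,uv,z):
    f,cx,cy,Rc,c=K; uv=np.atleast_2d(uv).astype(float)
    d=np.c_[(uv[:,0]-cx)/f,(uv[:,1]-cy)/f,np.ones(len(uv))]@Rc.T
    return (c+d*((z-c[2])/d[:,2])[:,None])[:,:2]
def proj(K,X):
    f,cx,cy,Rc,c=K; q=(np.atleast_2d(X)-c)@Rc
    return np.c_[q[:,0]/q[:,2]*f+cx,q[:,1]/q[:,2]*f+cy]
E
python3 - <<'E'
from h import *
rel([0.621,-0.252,0.21])
t,R,o=tool(); print(R.round(3))
E
```

```text
t 1.4 at [ 0.1993 -0.5126  0.2313] jaw -1.2 j6 -0.08 -> shift [-48.74   2.13  -9.01] turn 
[[-0.932 -0.     0.362]
 [-0.362  0.    -0.932]
 [-0.    -1.    -0.   ]]
```

```bash
python3 -m inch '[[-5,0,-1,0,0.3],[-10,0,-2,0,0.3],[-15,0,-3,0,0.3],[-20,0,-4,0,0.3],[-25,0,-5,0,0.3]]'; python3 -m inch '[[-5,0.5,-1,0,0.3],[-10,1,-2,0,0.3],[-15,1.5,-3,0,0.3],[-20,2,-4,0,0.3],[-23.7,3,-4,0,0.3]]'; python3 -m inch '[[0,0,0,0,0.3],[0,0,0,0,0.3],[0,0,0,0,0.3],[0,0,0,0,0.3],[0,0,0,0,0.3]]'
python3 - <<'E'
from h import *
im,K=cam('wrist'); cv2.imwrite('pics/w1.png',im)
hsv=cv2.cvtColor(im,cv2.COLOR_BGR2HSV)
m=cv2.inRange(hsv,(45,120,50),(80,255,255)); n,l,s,c=cv2.connectedComponentsWithStats(m); i=1+np.argmax(s[1:,4]); print(s[i],c[i])
print('d',[(round(d['score'],2),np.round(d['location'],3)) for d in env.place_of('bracket_green','wrist')])
rel([0.621,-0.252,0.2])
E
```

```text
time: 1.9
position: [0.4116, -0.3767, 0.2315]
eef_rot: [0.13, -0.695, 0.695, -0.13]
contact_force: [0.0, -1.3, 0.4]
gripper_width: 0.0554
time: 2.4
position: [0.6186, -0.2528, 0.2018]
eef_rot: [0.13, -0.695, 0.695, -0.131]
contact_force: [-0.8, -0.6, 0.1]
gripper_width: 0.0554
time: 2.9
position: [0.6159, -0.2556, 0.2019]
eef_rot: [0.13, -0.695, 0.695, -0.13]
contact_force: [-0.2, 0.1, 0.4]
gripper_width: 0.0553
[312 203   1   1   1] [312. 203.]
d [(0.63, array([ 0.613, -0.248, -0.   ]))]
t 3.0 at [ 0.6161 -0.2554  0.2017] jaw -1.201 j6 0.74 -> shift [-0.58  0.17 -0.14] turn
```

View pics/w1.png

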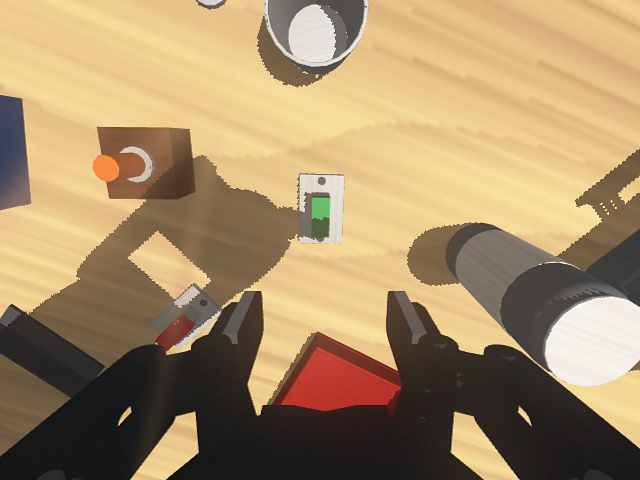

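The wrist view shows the green bracket at about (321,208), with its plate corners at about (299,174), (344,174), (342,243) and (300,243), already nearly aligned with the tool. The red bracket is at (185,315), the pin at (106,168), the tray at (340,375), and the can and tin are off to the sides.

```bash
cat >> h.py <<'E'
def tag(im,K,lo,hi,z=0.042):
    """tag top: minAreaRect in world at height z -> centre, long-axis angle"""
    hsv=cv2.cvtColor(im,cv2.COLOR_BGR2HSV); m=np.zeros(im.shape[:2],np.uint8)
    for a,b in zip(lo,hi): m|=cv2.inRange(hsv,a,b)
    m=cv2.morphologyEx(m,cv2.MORPH_OPEN,np.ones((3,3)))
    out=[]
    for c in cv2.findContours(m,0,2)[0]:
        if cv2.contourArea(c)<60: continue
        w=ray(K,c[:,0],z)
        (x,y),(a,b),th=cv2.minAreaRect((w*1000).astype(np.float32)); 
        if a<b: th+=90
        out.append((np.round(np.array([x,y])/1000,4),round(max(a,b),1),round(min(a,b),1),round(np.radians(th),3),c[:,0].mean(0).round()))
    return out
G=([(45,60,30)],[(85,255,255)]); RD=([(0,120,40),(172,120,40)],[(6,255,255),(180,255,255)])
E
python3 - <<'E'
from h import *
im=cv2.imread('pics/w1.png')
t,R,o=tool(); m=env.camera_model('wrist'); f=240/np.tan(np.radians(m['vfov']/2)); H=np.array(m['hand_eye'])
K=(f,m['cx'],m['cy'],R@H[:3,:3],R@H[:3,3]+t)
w=ray(K,[(299,174),(344,174),(342,243),(300,243)],0.008); print(w.round(4).tolist(),w.mean(0))
print(np.arctan2(*(w[1]-w[0])[::-1]),np.arctan2(*(w[3]-w[0])[::-1]),np.arctan2(*(w[2]-w[1])[::-1]))
for q in tag(im,K,*G): print('G',q)
for q in tag(im,K,*RD): print('R',q)
E
```

```text
[[0.6444, -0.2185], [0.6602, -0.2591], [0.5947, -0.2835], [0.5792, -0.2433]] [ 0.6196217  -0.25112992]
-1.200828838944314 -2.778197362019249 -2.784439108352036
G (array([ 0.6271, -0.2478]), 20.0, 15.3, np.float64(0.37), array([321., 212.]))
R (array([ 0.4632, -0.3305]), 134.6, 80.4, np.float64(1.872), array([344., 375.]))
R (array([ 0.4562, -0.1566]), 44.6, 17.1, np.float64(2.66), array([175., 332.]))
```

```bash
python3 -m inch '[[-0.5,4,-0.3,0,0.3],[-0.5,9,-0.3,0,0.3],[-0.5,13,-0.3,0,0.3],[-0.5,15.5,-0.3,0,0.3],[-0.5,15.5,-0.3,0,0.3]]'; python3 - <<'E'
from h import *
im,K=cam('wrist'); cv2.imwrite('pics/w2.png',im)
for q in tag(im,K,*G): print('G',q)
rel([0.6196,-0.2511,0.014],-1.2)
E
```

```text
time: 3.5
position: [0.6179, -0.2496, 0.0427]
eef_rot: [-0.132, 0.696, -0.694, 0.128]
contact_force: [-0.7, 0.1, -0.1]
gripper_width: 0.0556
G (array([ 0.6211, -0.2501]), 40.0, 16.2, np.float64(0.34), array([337., 293.]))
t 3.55 at [ 0.6193 -0.2502  0.0455] jaw -1.2 j6 0.75 -> shift [0.   3.15 0.1 ] turn -0.0
```

View pics/w2.png

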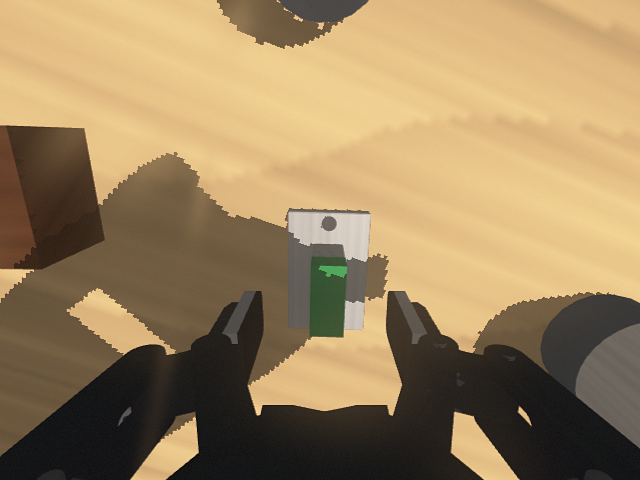

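The lug sits at about (328,297), centred between the fingers at (262) and (388). Descending to grip.

```bash
python3 -m inch '[[0,1.5,0.1,0,0.3],[0,3.1,0.1,0,0.3],[0,3.1,0.1,0,0.3],[0,3.1,0.1,0,-1],[0,3.1,0.1,0,-1]]'; python3 -m inch '[[0,0,0,0,-1],[0,0,0,0,-1],[0,0,0,0,-1],[0,-2,0,0,-1],[0,-5,0,0,-1]]'
python3 - <<'E'
from h import *
im,K=cam('wrist'); cv2.imwrite('pics/w3.png',im)
rel([0.546,0.123,0.2],1.571+0.168)
for c in ['top','scene']:
  env.camera(c)
  for q in ['nest','pin_hole','jig_hinge','jig']:
    print(c,q,[(round(d['score'],2),np.round(d['location'],4).tolist()) for d in env.place_of(q,c) if d['location'][1]>0])
E
```

```text
time: 4.05
position: [0.6207, -0.2514, 0.0159]
eef_rot: [0.13, -0.695, 0.695, -0.131]
contact_force: [0.5, -1.4, -0.0]
gripper_width: 0.0274
time: 4.55
position: [0.6191, -0.2506, 0.0639]
eef_rot: [-0.132, 0.696, -0.694, 0.129]
contact_force: [0.7, -0.5, -0.8]
gripper_width: 0.0149
t 4.6 at [ 0.6219 -0.2519  0.0704] jaw -1.2 j6 0.75 -> shift [ -6.55 -13.06 -37.65] turn 0.203
top nest []
top pin_hole [(0.63, [0.5626, 0.0699, 0.04])]
top jig_hinge [(0.79, [0.5333, 0.2016, 0.0438])]
top jig []
scene nest [(0.94, [0.5476, 0.1295, 0.0293])]
scene pin_hole [(0.7, [0.5566, 0.0668, 0.0411]), (0.17, [0.37, 0.1634, 0.0021])]
scene jig_hinge [(0.6, [0.5311, 0.2034, 0.0429])]
scene jig [(0.78, [0.545, 0.1246, -0.0002])]
```

```bash
python3 -m inch '[[-0.5,-4.5,-1,0,-1],[-1,-9,-4,0,-1],[-2,-12,-8,0,-1],[-3,-13,-12.5,0,-1],[-4,-13,-17,0,-1]]'; python3 -m inch '[[-0.5,0,-4.8,0,-1],[-1,0,-9.6,0.05,-1],[-1.5,0,-14.4,0.1,-1],[-2,0,-18.5,0.15,-1],[-2.5,0,-20.6,0.19,-1]]'; python3 -m inch '[[0,0,0,0,-1],[0,0,0,0,-1],[0,0,0,0,-1],[0,0,0,0,-1],[0,0,0,0,-1]]'
python3 - <<'E'
from h import *
im,K=cam('wrist'); cv2.imwrite('pics/w4.png',im); np.save('K4.npy',np.array([*K[:3],*K[3].ravel(),*K[4]]))
for q in ['nest','pin_hole','jig_hinge','lid_hole']:
    print(q,[(round(d['score'],2),np.round(d['location'],4).tolist()) for d in env.place_of(q,'wrist')])
rel([0.546,0.126,0.2],1.571+0.18); print(env.get_obs()['gripper_width'])
E
```

```text
time: 5.6
position: [0.5965, -0.077, 0.1975]
eef_rot: [0.129, -0.695, 0.696, -0.131]
contact_force: [0.7, 0.3, -1.1]
gripper_width: 0.0148
time: 6.1
position: [0.5435, 0.1255, 0.1953]
eef_rot: [-0.064, 0.704, -0.704, 0.064]
contact_force: [1.6, -1.1, -1.8]
gripper_width: 0.0151
time: 6.6
position: [0.5449, 0.122, 0.1952]
eef_rot: [0.064, -0.704, 0.704, -0.063]
contact_force: [0.3, 0.4, -1.0]
gripper_width: 0.0151
nest [(0.57, [0.5456, 0.126, 0.0252])]
pin_hole [(0.71, [0.5614, 0.0635, 0.0376])]
jig_hinge [(0.61, [0.5307, 0.2039, 0.0479])]
lid_hole [(0.78, [0.5252, 0.2373, 0.1816])]
t 6.85 at [0.5447 0.1226 0.1953] jaw -1.39 j6 1.53 -> shift [-0.19 -0.47 -0.31] turn 0.0
0.014819829243706076
```

View pics/w4.png

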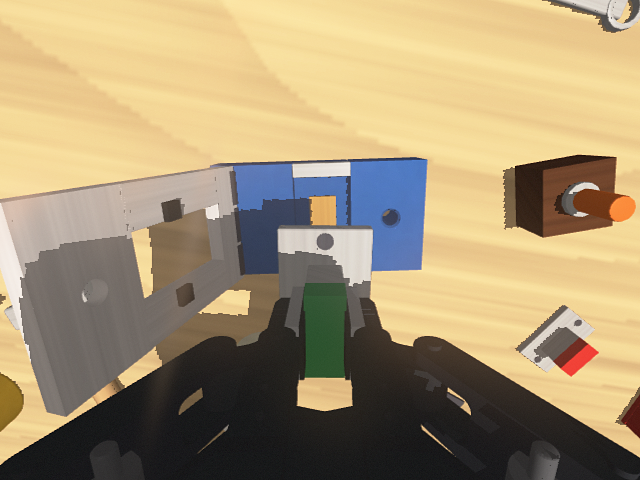

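The wrist view shows the green bracket held in the fingers, plate level at rows 227–290. The jig's pin hole is at (391,217), its right corners are at (426,159) and (421,270), the nest spring is at (323,210) and the open lid is on the left.

```bash
python3 - <<'E'
from h import *
a=np.load('K4.npy'); K=(a[0],a[1],a[2],a[3:12].reshape(3,3),a[12:])
im=cv2.imread('pics/w4.png'); hsv=cv2.cvtColor(im,cv2.COLOR_BGR2HSV)
m=cv2.inRange(hsv,(105,120,30),(125,255,255))
# right edge and pin hole
for r in (175,190,205,230,245,260): print(r,np.where(m[r,200:460])[0].max()+200, end='; ')
for c in (380,400,410,280,260): 
    q=np.where(m[150:300,c])[0]+150; print('col',c,q.min(),q.max(),end='; ')
print()
hole=cv2.inRange(hsv,(0,0,0),(180,255,50))[205:232,375:410]; ys,xs=np.where(hole); print('hole',xs.mean()+375,ys.mean()+205,len(xs))
print('hole w',ray(K,[(391,217)],0.04))
w=ray(K,[(426,159),(421,270)],0.04); d=w[0]-w[1]; print('edge',w,np.linalg.norm(d),np.arctan2(d[1],d[0]))
cv2.imwrite('pics/c4.png',cv2.resize(im[140:300,200:440],None,fx=3.3,fy=3.3,interpolation=cv2.INTER_CUBIC))
E
```

```text
175 425; 190 424; 205 423; 230 422; 245 421; 260 420; col 380 161 269; col 400 158 268; col 410 158 268; col 280 165 199; col 260 165 209; 
hole nan nan 0
hole w [[0.56133034 0.06435626]]
edge [[0.61550641 0.0469674 ]
 [0.51718822 0.02505977]] 0.10072939746326473 0.21924207756513203<stdin>:10: RuntimeWarning: Mean of empty slice.
  ret = ret.dtype.type(ret / rcount)
```

View pics/c4.png

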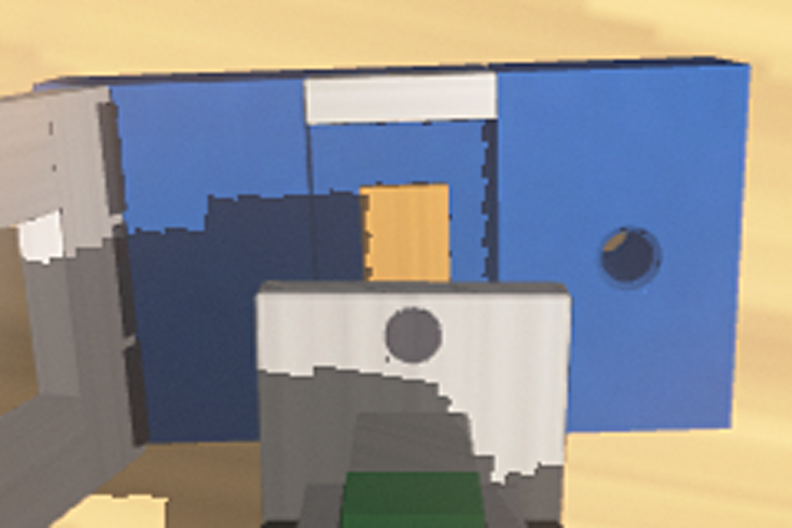

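```bash
python3 - <<'E'
from h import *
from scipy.optimize import least_squares
a=np.load('K4.npy'); K=(a[0],a[1],a[2],a[3:12].reshape(3,3),a[12:])
c=lambda x,y:(200+(x+.5)/3.3-.5,140+(y+.5)/3.3-.5)
# jig-frame (x,y,z) <-> crop pixel ; +jig x is up in image, +y left
P=[((.05,-.09,.04),(749,66)),((-.05,-.09,.04),(732,428)),((0,-.06,.04),(629,255)),((.05,-.025,.04),(497,72)),((.05,.025,.04),(306,79)),((.038,-.025,.04),(497,119)),((.038,.025,.04),(308,124))]
X=np.array([p[0] for p in P]); uv=np.array([c(*p[1]) for p in P])
def W(q):
    s,co=np.sin(q[2]),np.cos(q[2]); return np.c_[q[0]+co*X[:,0]-s*X[:,1],q[1]+s*X[:,0]+co*X[:,1],X[:,2]]
r=least_squares(lambda q:(proj(K,W(q))-uv).ravel(),[.546,.125,.18],loss='soft_l1'); print(r.x.round(4),r.fun.reshape(-1,2).round(1).tolist())
x,y,t=r.x
f=lambda X,Y:(round(x+np.cos(t)*X-np.sin(t)*Y,4),round(y+np.sin(t)*X+np.cos(t)*Y,4))
print('pin_hole',f(0,-.06),'hinge',f(0,.08))
# held bracket: plate top z (TCP z -14mm +8mm): corners in crop
zb=a[-1]*0; T,R,o=tool(); zt=T[2]-.0145+.008
w=ray(K,[c(258,293),c(570,293)],zt); e=w[1]-w[0]; print('plate edge',w.round(4),np.linalg.norm(e),'yaw',np.arctan2(*e[::-1])+np.pi/2)
yb=np.arctan2(*e[::-1])+np.pi/2; cen=w.mean(0)-0.035*np.array([np.cos(yb),np.sin(yb)]); print('bracket centre',cen,'tcp',T, 'tool frame cm',(R.T@np.r_[cen-T[:2],0]*100).round(2))
rel([x,y,.2],t+np.pi/2)
E
```

```text
[0.548  0.1234 0.2104] [[0.7, -0.6], [-0.2, -0.0], [0.1, 0.9], [0.2, -0.0], [-0.8, -0.3], [0.4, 0.0], [-0.6, 0.3]]
pin_hole (np.float64(0.5605), np.float64(0.0648)) hinge (np.float64(0.5313), np.float64(0.2017))
plate edge [[0.5749 0.1483]
 [0.5825 0.1065]] 0.04249009666319511 yaw 0.17985508745874923
bracket centre [0.54422474 0.12111073] tcp [0.54473028 0.12261362 0.19526152] tool frame cm [0.08 0.   0.14]
t 6.85 at [0.5447 0.1226 0.1953] jaw -1.39 j6 1.53 -> shift [-0.33 -0.47 -0.02] turn -0.03
```

```bash
python3 -m inch '[[-0.4,3,-0.1,-0.03,-1],[-0.4,7,-0.1,-0.03,-1],[-0.4,11,-0.1,-0.03,-1],[-0.4,12.5,-0.1,-0.03,-1],[-0.4,12.5,-0.1,-0.03,-1]]'; python3 -m inch '[[0,0,0,0,-1],[0,0,0,0,-1],[0,0,0,0,-1],[0,0,0,0,-1],[0,0,0,0,-1]]'
python3 - <<'E'
from h import *
rel([.5483,.1243,.0475],.2104+np.pi/2); 
im,K=cam('wrist'); cv2.imwrite('pics/w5.png',cv2.resize(im[120:380,160:480],None,fx=2.3,fy=2.3)); np.save('K5.npy',np.array([*K[:3],*K[3].ravel(),*K[4]]))
rel([.5483,.1243,.0475],.2104+np.pi/2)
E
```

```text
time: 7.35
position: [0.5476, 0.1243, 0.0689]
eef_rot: [0.076, -0.703, 0.703, -0.073]
contact_force: [-0.4, 0.3, -0.7]
gripper_width: 0.0149
time: 7.85
position: [0.5487, 0.1245, 0.0708]
eef_rot: [-0.074, 0.703, -0.703, 0.075]
contact_force: [0.1, 0.8, -1.3]
gripper_width: 0.0149
t 7.85 at [0.5487 0.1245 0.0708] jaw -1.36 j6 1.5 -> shift [0.04 2.33 0.01] turn 0.0
t 7.9 at [0.5486 0.1245 0.0706] jaw -1.36 j6 1.5 -> shift [0.03 2.31 0.01] turn 0.0
```

View pics/w5.png

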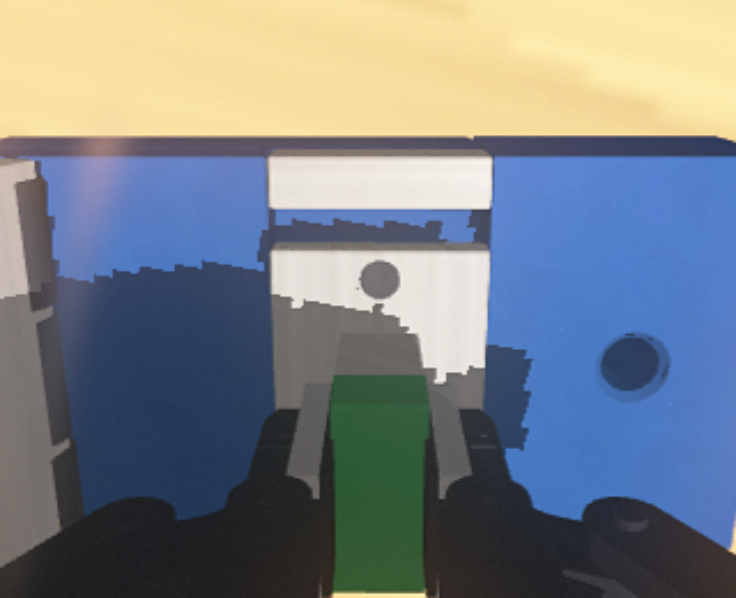

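```bash
python3 - <<'E'
from h import *
a=np.load('K5.npy'); K=(a[0],a[1],a[2],a[3:12].reshape(3,3),a[12:])
c=lambda x,y:(160+(x+.5)/2.3-.5,120+(y+.5)/2.3-.5)
t=.2104; u=np.array([np.cos(t),np.sin(t)])
for n,p,z in [('plate top edge',(380,251),.0645),('strip outer',(380,155),.04),('strip inner',(380,209),.04),('hole',(632,365),.04)]:
    w=ray(K,[c(*p)],z)[0]; d=w-[.548,.1234]; print(n,w.round(4),'jig x',round(d@u,4),'y',round(d@[-u[1],u[0]],4))
E
```

```text
plate top edge [0.5821 0.131 ] jig x 0.0349 y 0.0003
strip outer [0.5971 0.1342] jig x 0.0503 y 0.0003
strip inner [0.5853 0.1316] jig x 0.0382 y 0.0003
hole [0.561  0.0652] jig x 0.0006 y -0.0596
```

Alignment is within 1 mm (plate edge at jig x 34.9 mm, expected 35). Lowering and releasing.

```bash
python3 -m inch '[[0,1,0,0,-1],[0,2,0,0,-1],[0,2.3,0,0,-1],[0,2.3,0,0,-1],[0,2.3,0,0,-1]]'; python3 -m inch '[[0,0,0,0,-0.2],[0,0,0,0,-0.2],[0,0,0,0,-0.2],[0,-4,0,0,-0.2],[0,-8,0,0,-0.2]]'; python3 -m inch '[[0,-4,0,0,0.2],[0,-8,0,0,0.2],[0,-8,0,0,0.2],[0,-8,0,0,0.2],[0,-8,0,0,0.2]]'
python3 - <<'E'
from h import *
im,K=cam('wrist'); cv2.imwrite('pics/w6.png',im)
for q in tag(im,K,*G,z=.074): print(q)
print([(round(d['score'],2),np.round(d['location'],4).tolist()) for d in env.place_of('bracket_green','wrist')])
rel([.456,-.1566,.2])
E
```

```text
time: 8.4
position: [0.5482, 0.1244, 0.0472]
eef_rot: [0.075, -0.703, 0.703, -0.074]
contact_force: [-4.3, -0.6, 8.7]
gripper_width: 0.0143
time: 8.9
position: [0.5477, 0.1243, 0.1273]
eef_rot: [0.075, -0.703, 0.703, -0.073]
contact_force: [0.9, -0.3, -1.0]
gripper_width: 0.0343
time: 9.4
position: [0.5479, 0.1244, 0.206]
eef_rot: [0.075, -0.703, 0.703, -0.074]
contact_force: [-0.3, -0.0, -0.5]
gripper_width: 0.0514
(array([0.5483, 0.1239]), 37.8, 15.7, np.float64(0.203), array([328., 225.]))
[(0.69, [0.5448, 0.1251, 0.0332])]
t 9.5 at [0.5479 0.1244 0.2059] jaw -1.36 j6 1.5 -> shift [14.86  0.62 25.55] turn
```

View pics/w6.png

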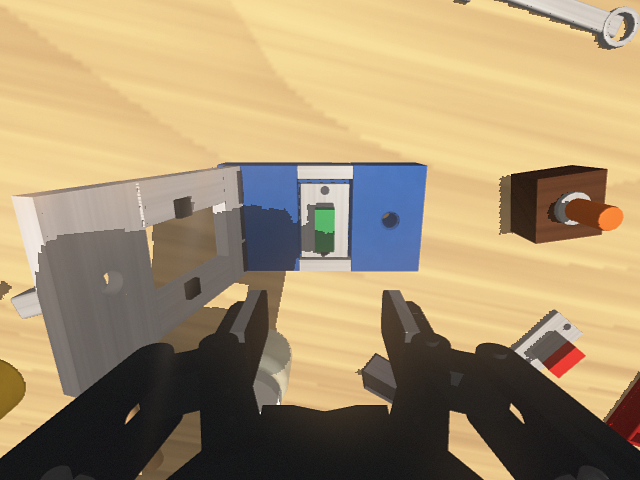

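The wrist view shows the green bracket seated in the nest at (325,225), measured within 1 mm and 0.01 rad of the jig pose. Next, the red bracket.

```bash
python3 -m inch '[[2.2,0,4,0,0.3],[4.6,0,8,0,0.3],[7,0,12,0,0.3],[9.4,0,16,0,0.3],[11.8,0,20,0,0.3]]'; python3 -m inch '[[1.5,0,2.5,0.14,0.3],[3,0,5.5,0.28,0.3],[3,0,5.5,0.42,0.3],[3,0,5.5,0.56,0.3],[3,0,5.5,0.7,0.3]]';  python3 -m inch '[[0,2,0,0,0.3],[0,4,0,0,0.3],[0,4,0,0,0.3],[0,4,0,0,0.3],[0,4,0,0,0.3]]'
python3 - <<'E'
from h import *
im,K=cam('wrist'); cv2.imwrite('pics/w7.png',im); np.save('K7.npy',np.array([*K[:3],*K[3].ravel(),*K[4]]))
for q in tag(im,K,*RD): print(q)
rel([.456,-.1566,.2])
E
```

```text
time: 10.0
position: [0.4738, -0.0973, 0.2065]
eef_rot: [-0.075, 0.703, -0.703, 0.074]
contact_force: [1.0, -0.4, -0.2]
gripper_width: 0.0558
time: 10.5
position: [0.4567, -0.1561, 0.2064]
eef_rot: [0.173, 0.686, -0.685, -0.174]
contact_force: [0.0, -0.1, -0.6]
gripper_width: 0.0555
time: 11.0
position: [0.4575, -0.156, 0.168]
eef_rot: [-0.171, -0.686, 0.686, 0.171]
contact_force: [1.4, 0.2, 0.9]
gripper_width: 0.0556
(array([ 0.4533, -0.156 ]), 38.3, 16.3, np.float64(2.662), array([325., 231.]))
(array([ 0.4189, -0.3398]), 131.1, 125.5, np.float64(1.429), array([535., 161.]))
t 11.05 at [ 0.4575 -0.156   0.1681] jaw -2.06 j6 1.63 -> shift [ 0.1  -3.19  0.12] turn
```

View pics/w7.png

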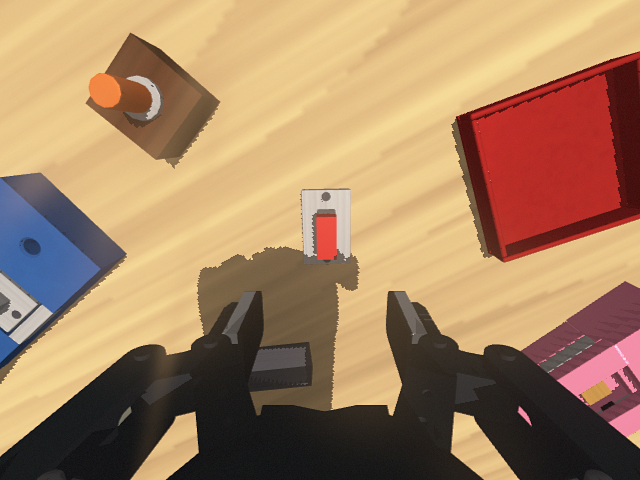

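The red tag is at (325,235), plate aligned with the fingers and the tray to the right. Gripping it.

```bash
python3 -m inch '[[0.35,4,0.2,0,0.3],[0.35,8,0.2,0,0.3],[0.35,12,0.2,0,0.3],[0.35,15.3,0.2,0,0.3],[0.35,15.3,0.2,0,0.3]]'; python3 -m inch '[[0,0,0,0,0],[0,0,0,0,-1],[0,0,0,0,-1],[0,0,0,0,-1],[0,0,0,0,-1]]'; python3 -m inch '[[0,-4,0,0,-1],[0,-8,0,0,-1],[-1,-8,4,0,-1],[-2.5,-8,8.5,0,-1],[-4,-8,13,0,-1]]'; python3 -m inch '[[-1,0,4,0,-1],[-1.9,0,6.3,0,-1],[-1.9,0,6.3,0,-1],[-1.9,0,6.3,0,-1],[-1.9,0,6.3,0,-1]]'
python3 - <<'E'
from h import *
im,K=cam('wrist'); cv2.imwrite('pics/w8.png',im)
print([(round(d['score'],2),np.round(d['location'],4).tolist()) for d in env.place_of('reject_tray','wrist')],env.get_obs()['gripper_width'])
rel([.415,-.354,.0225])
E
```

```text
time: 11.55
position: [0.4514, -0.1552, 0.0118]
eef_rot: [0.169, 0.686, -0.686, -0.173]
contact_force: [-0.5, 0.7, 0.9]
gripper_width: 0.0554
time: 12.05
position: [0.4542, -0.1565, 0.0162]
eef_rot: [-0.172, -0.686, 0.686, 0.17]
contact_force: [-1.8, 0.8, 10.9]
gripper_width: 0.0152
time: 12.55
position: [0.4272, -0.2911, 0.096]
eef_rot: [-0.172, -0.686, 0.687, 0.17]
contact_force: [1.6, -0.7, -1.0]
gripper_width: 0.0148
time: 13.05
position: [0.4146, -0.3531, 0.0947]
eef_rot: [0.171, 0.686, -0.686, -0.171]
contact_force: [-0.0, 0.5, -1.2]
gripper_width: 0.0147
[] 0.015027118668195151
t 13.15 at [ 0.4147 -0.3531  0.0946] jaw -2.059 j6 1.27 -> shift [-0.06  7.21  0.06] turn
```

View pics/w8.png

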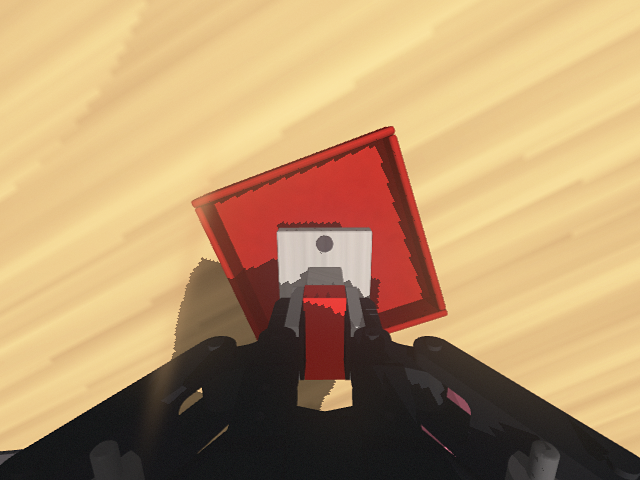

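The red bracket hangs over the middle of the red tray at (325,265), clear of the walls. Lowering and releasing it.

```bash
python3 -m inch '[[0,3,0,0,-1],[0,6,0,0,-1],[0,7,0,0,-1],[0,7,0,0,-1],[0,7,0,0,-1]]'; python3 -m inch '[[0,0,0,0,-0.2],[0,0,0,0,-0.2],[0,0,0,0,-0.2],[0,0,0,0,-0.2],[0,-4,0,0,-0.2]]'; python3 -m inch '[[0,-5,0,0,-0.2],[0,-10,0,-0.15,-0.2],[0,-15,0,-0.3,-0.2],[0,-20,0,-0.45,-0.2],[0,-20,0,-0.6,-0.2]]'
python3 - <<'E'
from h import *
im,K=cam('wrist'); cv2.imwrite('pics/w9.png',im)
for q in tag(im,K,*RD,z=.047): print(q)
env.camera('scene'); env.camera('top')
for c in ('wrist','scene','top'):
  print([(round(d['score'],2),np.round(d['location'],4).tolist()) for d in env.place_of('bracket_red',c)],[(round(d['score'],2),np.round(d['location'],4).tolist()) for d in env.place_of('lid_hole',c)])
t=.2104; j=lambda X,Y:np.array([.548+np.cos(t)*X-np.sin(t)*Y,.1234+np.sin(t)*X+np.cos(t)*Y])
rel([*j(0,.2),.27],t)
E
```

```text
time: 13.65
position: [0.415, -0.3543, 0.0253]
eef_rot: [-0.171, -0.686, 0.686, 0.171]
contact_force: [-0.5, 0.7, -1.3]
gripper_width: 0.015
time: 14.15
position: [0.4126, -0.3522, 0.0612]
eef_rot: [0.169, 0.687, -0.685, -0.174]
contact_force: [-0.8, 0.3, 0.7]
gripper_width: 0.0345
time: 14.65
position: [0.4162, -0.3557, 0.2714]
eef_rot: [0.039, -0.703, 0.709, -0.044]
contact_force: [0.4, -0.5, -0.6]
gripper_width: 0.0339
(array([ 0.4156, -0.3527]), 123.9, 123.3, np.float64(3.001), array([325., 205.]))
[(0.62, [0.4132, -0.3503, 0.0028])] [(0.84, [0.2107, -0.3672, 0.0544])]
[(0.81, [0.4117, -0.3549, 0.0096])] [(0.91, [0.2127, -0.3715, 0.0526]), (0.88, [0.5232, 0.2471, 0.1776])]
[] [(0.8, [0.5263, 0.2428, 0.1808])]
t 15.1 at [ 0.4143 -0.3539  0.2635] jaw -1.462 j6 0.67 -> shift [-16.47  -0.59 -65.89] turn 1.47
```

```bash
python3 -m inch '[[-1.2,-0.5,-4.8,0,-1],[-2.4,-0.5,-9.6,0,-1],[-3.6,-0.5,-14.4,0,-1],[-4.8,-0.5,-19.2,0,-1],[-6,-0.5,-24,0,-1]]'; python3 -m inch '[[-1.2,0,-4.8,0,-1],[-2.4,0,-9.6,0,-1],[-3.6,0,-14.4,0,-1],[-4.8,0,-19.2,0,-1],[-6,0,-24,0,-1]]'; python3 -m inch '[[-1.1,0,-4.8,-0.14,-1],[-2.2,0,-9.6,-0.28,-1],[-3.3,0,-14,-0.42,-1],[-4.4,0,-17.9,-0.56,-1],[-4.4,0,-17.9,-0.7,-1]]'; python3 -m inch '[[0,0,0,-0.14,-1],[0,0,0,-0.28,-1],[0,0,0,-0.42,-1],[0,0,0,-0.56,-1],[0,0,0,-0.7,-1]]'; python3 -m inch '[[0,0,0,-0.14,-1],[0,0,0,-0.28,-1],[0,0,0,-0.28,-1],[0,0,0,-0.28,-1],[0,0,0,-0.28,-1]]'
python3 - <<'E'
from h import *
t=.2104; j=lambda X,Y:np.array([.548+np.cos(t)*X-np.sin(t)*Y,.1234+np.sin(t)*X+np.cos(t)*Y])
rel([*j(0,.2),.165],t); rel([*j(0,-.02),.165],t)
E
```

```text
time: 15.6
position: [0.4474, -0.107, 0.2691]
eef_rot: [-0.039, 0.706, -0.706, 0.039]
contact_force: [2.0, -0.5, -0.5]
gripper_width: -0.0
time: 16.1
position: [0.4805, 0.1384, 0.2691]
eef_rot: [0.039, -0.706, 0.706, -0.039]
contact_force: [1.4, -0.2, 0.3]
gripper_width: -0.0001
time: 16.6
position: [0.5043, 0.3229, 0.2682]
eef_rot: [-0.282, 0.649, -0.648, 0.281]
contact_force: [-0.6, -0.8, -0.8]
gripper_width: -0.0001
time: 17.1
position: [0.5045, 0.319, 0.2687]
eef_rot: [-0.486, 0.514, -0.514, 0.486]
contact_force: [-0.1, 0.1, -0.4]
gripper_width: -0.0001
time: 17.6
position: [0.5046, 0.319, 0.2691]
eef_rot: [0.551, -0.443, 0.443, -0.551]
contact_force: [0.7, -0.2, -0.3]
gripper_width: 0.0
t 17.6 at [0.5046 0.319  0.2691] jaw 0.216 j6 0.27 -> shift [ 0.04 10.41  0.17] turn 0.006
t 17.6 at [0.5046 0.319  0.2691] jaw 0.216 j6 0.27 -> shift [22.04 10.41  0.03] turn 0.006
```

```bash
python3 -m inch '[[0,4,0.1,0,-1],[0,8,0.1,0,-1],[0,10.4,0.1,0,-1],[1.5,10.4,0.1,0,-1],[3,10.4,0.1,0,-1]]'; for i in 1; do python3 -m inch '[[1.5,0,0,0,-1],[3,0,0,0,-1],[4.5,0,0,0,-1],[6,0,0,0,-1],[7.5,0,0,0,-1]]'; done; python3 -m inch '[[1.2,0,0,0,-1],[2.4,0,0,0,-1],[3.6,0,0,0,-1],[4.8,0,0,0,-1],[6,0,0,0,-1]]'; python3 -m inch '[[1.2,0,0,0,-1],[2.4,0,0,0,-1],[3.6,0,0,0,-1],[4.5,0,0,0,-1],[5,0,0,0,-1]]'
python3 - <<'E'
from h import *
im=env.camera('scene'); cv2.imwrite('pics/s10.png',im)
print([(round(d['score'],2),np.round(d['location'],4).tolist()) for d in env.place_of('lid_hole','scene')])
rel([.56,.065,.2])
E
```

```text
time: 18.1
position: [0.5125, 0.2891, 0.1659]
eef_rot: [-0.552, 0.442, -0.442, 0.552]
contact_force: [-0.2, -0.1, 0.9]
gripper_width: -0.0003
time: 18.6
position: [0.5295, 0.2157, 0.167]
eef_rot: [-0.551, 0.442, -0.443, 0.553]
contact_force: [-0.6, 1.2, -0.6]
gripper_width: 0.0001
time: 19.1
position: [0.5417, 0.1572, 0.1652]
eef_rot: [0.552, -0.442, 0.442, -0.552]
contact_force: [0.9, 0.1, -1.2]
gripper_width: 0.0004
time: 19.6
position: [0.5528, 0.1084, 0.1653]
eef_rot: [-0.552, 0.442, -0.442, 0.552]
contact_force: [0.3, 1.1, 0.1]
gripper_width: -0.0002
[(0.82, [0.5521, 0.1104, 0.1404]), (0.63, [0.2133, -0.3704, 0.0525])]
t 19.7 at [0.5526 0.1089 0.1653] jaw 0.219 j6 -0.11 -> shift [ 4.44 -3.47 -0.24] turn
```

The lid has gone past its tipping point (about 0.7 rad) and is falling. I'll rise and move toward the pin stand while it settles.

```bash
python3 -m inch '[[0,-3,0,0,-1],[0,-6,0,0,-1],[4,-6,0,0,0.2],[8.5,-6,0,0,0.2],[13,-6,0,0,0.2]]'; python3 - <<'E'
from h import *
rel([.607,-.04,.22],.2104)
E
```

```text
time: 20.2
position: [0.5811, -0.0182, 0.2257]
eef_rot: [-0.552, 0.441, -0.442, 0.552]
contact_force: [2.3, 0.1, 0.5]
gripper_width: 0.0436
t 20.2 at [ 0.5811 -0.0182  0.2257] jaw 0.222 j6 -0.33 -> shift [2.69 0.57 2.05] turn 0.011
```

```bash
python3 -m inch '[[3.5,0.5,0.5,0,0.1],[6,1,0.9,0,0.1],[7,2,0.9,0,0.1],[7,2.5,0.9,0,0.1],[7,2.5,0.9,0,0.1]]'; python3 -m inch '[[0,0,0,0,0.1],[0,0,0,0,0.1],[0,0,0,0,0.1],[0,0,0,0,0.1],[0,0,0,0,0.1]]'; python3 - <<'E'
from h import *
im,K=cam('wrist'); cv2.imwrite('pics/w11.png',im); np.save('K11.npy',np.array([*K[:3],*K[3].ravel(),*K[4]]))
sc=env.camera('scene'); cv2.imwrite('pics/s11.png',sc)
for c in ('wrist','scene'):
  for q in ('pin','pin_stand','lid_hole','jig_hinge','bracket_green'):
    print(c,q,[(round(d['score'],2),np.round(d['location'],4).tolist()) for d in env.place_of(q,c)])
# orange handle top, z=.091
hsv=cv2.cvtColor(im,cv2.COLOR_BGR2HSV); m=cv2.inRange(hsv,(5,150,120),(18,255,255))
for c in cv2.findContours(m,0,2)[0]:
    if cv2.contourArea(c)>150: print('orange',cv2.boundingRect(c),cv2.contourArea(c))
rel([.607,-.089,.2],.2104)
cv2.imwrite('pics/c11.png',np.hstack([cv2.resize(im,(400,300)),cv2.resize(sc[120:360,340:600],(325,300))]))
E
```

```text
time: 20.7
position: [0.6042, -0.0826, 0.1992]
eef_rot: [0.552, -0.443, 0.441, -0.552]
contact_force: [0.5, -0.3, -0.5]
gripper_width: 0.0468
time: 21.2
position: [0.6049, -0.0836, 0.2005]
eef_rot: [-0.552, 0.442, -0.442, 0.552]
contact_force: [-0.6, 0.4, -1.1]
gripper_width: 0.0469
wrist pin [(0.89, [0.6044, -0.0884, 0.0089])]
wrist pin_stand [(0.69, [0.6042, -0.0881, -0.0021])]
wrist lid_hole [(0.88, [0.5618, 0.0639, 0.0591]), (0.57, [0.7612, -0.1892, 0.0024])]
wrist jig_hinge []
wrist bracket_green []
scene pin [(0.83, [0.6084, -0.0897, 0.011])]
scene pin_stand [(0.84, [0.607, -0.0887, 0.0027])]
scene lid_hole [(0.86, [0.212, -0.3687, 0.0531]), (0.61, [0.5643, 0.0726, 0.0564])]
scene jig_hinge [(0.85, [0.5335, 0.2041, 0.0451]), (0.55, [0.184, -0.2358, 0.0495])]
scene bracket_green [(0.84, [0.5485, 0.124, 0.0298])]
orange (314, 232, 26, 25) 449.5
t 21.8 at [ 0.6049 -0.0838  0.2003] jaw 0.22 j6 -0.43 -> shift [0.55 0.03 0.09] turn 0.01
```

View pics/c11.png

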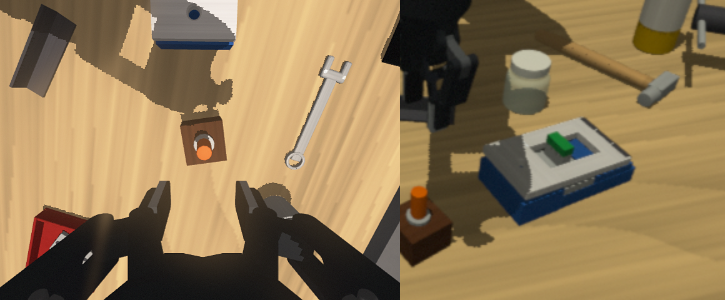

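The left (wrist) half of the crop shows the pin at (204,145) and the lid hole at (194,14). The right (scene) half shows the lid down on the jig, with the green lug standing through its window. Measuring the pin's axis.

```bash
python3 - <<'E'
from h import *
a=np.load('K11.npy'); K=(a[0],a[1],a[2],a[3:12].reshape(3,3),a[12:])
im=cv2.imread('pics/w11.png')
w=ray(K,[(326.5,244)],.091)[0]; print('handle top',w)
hsv=cv2.cvtColor(im,cv2.COLOR_BGR2HSV); s=im[5:50,280:345]
g=cv2.cvtColor(s,cv2.COLOR_BGR2GRAY); 
m=cv2.inRange(cv2.cvtColor(s,cv2.COLOR_BGR2HSV),(95,40,0),(130,255,150))
for c in cv2.findContours(m,0,2)[0]:
    b=cv2.boundingRect(c)
    if 30<cv2.contourArea(c)<600: q=(280+b[0]+(b[2]-1)/2,5+b[1]+(b[3]-1)/2); print('hole?',b,q,ray(K,[q],.059))
# stand edges at z=.045 via brown
m=cv2.inRange(hsv,(3,80,20),(14,230,140)); 
for c in cv2.findContours(m,0,2)[0]:
    if cv2.contourArea(c)>1500: (x,y),(p,q),th=cv2.minAreaRect((ray(K,c[:,0],.045)*1000).astype(np.float32)); print('stand',x,y,p,q,th,cv2.boundingRect(c))
rel([*w,.054],.2104)
E
```

```text
handle top [ 0.60722454 -0.08818944]
hole? (22, 10, 18, 16) (310.5, 22.5) [[0.56118302 0.06384462]]
stand 605.9056396484375 -85.67259216308594 59.276466369628906 66.14028930664062 20.595651626586914 (288, 186, 75, 79)
t 21.8 at [ 0.6049 -0.0838  0.2003] jaw 0.22 j6 -0.43 -> shift [ 0.48 14.63  0.13] turn 0.01
```

```bash
python3 -m inch '[[0.5,4,0.1,0.01,0.1],[0.5,8,0.1,0.01,0.1],[0.5,12,0.1,0.01,0.1],[0.5,14.5,0.1,0.01,0.1],[0.5,14.5,0.1,0.01,0.1]]'; python3 -m inch '[[0,0,0,0,0.1],[0,0,0,0,0.1],[0,0,0,0,-1],[0,0,0,0,-1],[0,0,0,0,-1]]'; python3 -m inch '[[0,0,0,0,-1],[0,0,0,0,-1],[0,0,0,0,-1],[0,0,0,0,-1],[0,0,0,0,-1]]'; python3 - <<'E'
from h import *
rel([.5608,.0646,.12],.2104); print(env.get_obs()['gripper_width'],env.get_obs()['contact_force'])
E
```

```text
time: 22.3
position: [0.6049, -0.088, 0.052]
eef_rot: [0.551, -0.447, 0.443, -0.549]
contact_force: [-0.9, 0.1, 1.3]
gripper_width: 0.0467
time: 22.8
position: [0.6076, -0.0886, 0.0566]
eef_rot: [-0.549, 0.444, -0.445, 0.55]
contact_force: [-1.8, -0.0, 6.4]
gripper_width: 0.0183
time: 23.3
position: [0.6076, -0.0886, 0.0566]
eef_rot: [-0.549, 0.444, -0.445, 0.55]
contact_force: [-1.3, -0.2, 7.4]
gripper_width: 0.0185
t 23.3 at [ 0.6076 -0.0886  0.0566] jaw 0.21 j6 -0.43 -> shift [-15.95  -6.35  -1.37] turn -0.0
0.018483790710860037 [-1.25227359 -0.15098742  7.36495726]
```

```bash
python3 -m inch '[[0,-3,0,0,-1],[0,-6,0,0,-1],[0,-8,0,0,-1],[-3.5,-8,-0.3,0,-1],[-7.5,-8,-0.6,0,-1]]'; python3 -m inch '[[-3,0,-0.3,0,-1],[-5.5,0,-0.5,0,-1],[-7.5,0,-0.7,0,-1],[-8.5,0,-0.8,0,-1],[-8.5,0,-0.8,0,-1]]';  python3 -m inch '[[0,0,0,0,-1],[0,0,0,0,-1],[0,0,0,0,-1],[0,0,0,0,-1],[0,0,0,0,-1]]'; python3 - <<'E'
from h import *
rel([.5609,.0646,.118],.2104); print(env.get_obs()['gripper_width'],env.get_obs()['contact_force'])
E
```

```text
time: 23.8
position: [0.5857, -0.0164, 0.1365]
eef_rot: [-0.549, 0.445, -0.446, 0.55]
contact_force: [0.5, 0.8, -1.9]
gripper_width: 0.0186
time: 24.3
position: [0.5598, 0.0658, 0.1356]
eef_rot: [-0.55, 0.444, -0.445, 0.55]
contact_force: [-0.0, -0.1, -0.4]
gripper_width: 0.0186
time: 24.8
position: [0.56, 0.0648, 0.1353]
eef_rot: [0.55, -0.445, 0.445, -0.55]
contact_force: [-0.3, -0.3, -1.3]
gripper_width: 0.0184
t 24.8 at [0.56   0.0648 0.1353] jaw 0.21 j6 -0.18 -> shift [0.04 1.73 0.09] turn -0.001
0.018446161159463757 [-0.26835956 -0.2517188  -1.31842375]
```

```bash
python3 -m inch '[[0,0.7,0.1,0,-1],[0,1.4,0.1,0,-1],[0,1.4,0.1,0,-1],[0,1.4,0.1,0,-1],[0,1.4,0.1,0,-1]]'; python3 - <<'E'
from h import *
rel([.5609,.0646,.118],.2104)
im,K=cam('wrist'); np.save('K12.npy',np.array([*K[:3],*K[3].ravel(),*K[4]]))
sc=env.camera('scene'); cv2.imwrite('pics/s12.png',sc)
cv2.imwrite('pics/w12.png',im)
t=tool()[0]
print(proj(K,[[t[0],t[1],t[2]-.0496],[.5609,.0646,.059],[t[0],t[1],t[2]-.0116]]).round(1))
cv2.imwrite('pics/c12.png',np.hstack([cv2.resize(im[150:400,220:430],None,fx=2.3,fy=2.3,interpolation=cv2.INTER_CUBIC),cv2.resize(sc[170:315,380:486],(420,575),interpolation=cv2.INTER_CUBIC)[:575]])[:575,:800])
E
```

```text
time: 25.3
position: [0.561, 0.0653, 0.1213]
eef_rot: [-0.55, 0.445, -0.445, 0.55]
contact_force: [-0.4, -0.0, -0.2]
gripper_width: 0.0185
t 25.3 at [0.561  0.0653 0.1213] jaw 0.21 j6 -0.18 -> shift [ 0.07  0.33 -0.02] turn -0.0
[[325.1 265.7]
 [324.7 259.6]
 [325.2 293.3]]
```

View pics/c12.png

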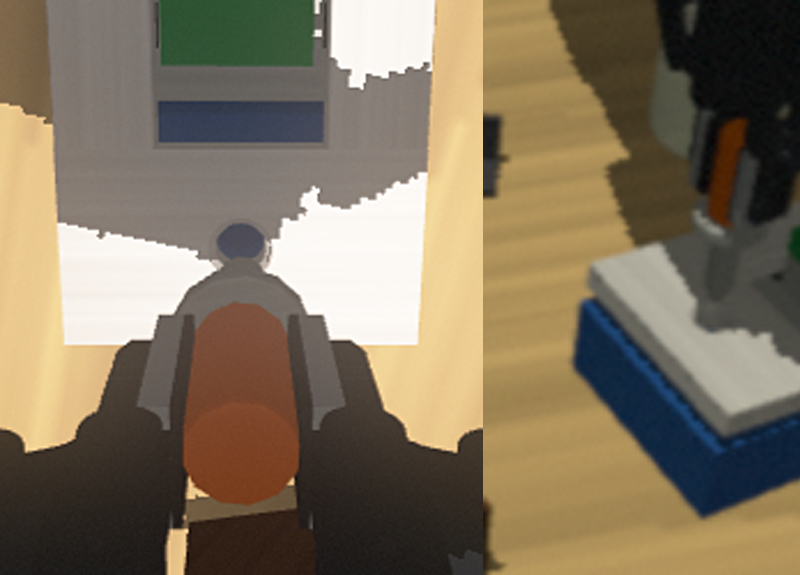

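The left half of the crop (wrist view) shows the pin tip at about (241,260), laterally centred on the lid hole, whose upper arc is at (241,222). The right half shows the pin hanging upright just above the lid. I'll refine the hole's centre along the hinge-to-pin direction from pixels.

```bash
python3 - <<'E'
from h import *
a=np.load('K12.npy'); K=(a[0],a[1],a[2],a[3:12].reshape(3,3),a[12:])
im=cv2.imread('pics/w12.png')
for r in range(242,268,2): print(r,' '.join('%3d/%-3d'%(im[r,c,0],im[r,c,2]) for c in range(308,344,2)))
# model circles of radius 7 mm at z .059 for offsets along jig y
u=np.array([np.cos(.2104),np.sin(.2104)]); v=np.array([-u[1],u[0]])
for o in (0,.001,.002):
    th=np.array([np.pi/2,0,np.pi]); X=np.array([.5609,.0646])+o*v+.007*(np.cos(th)[:,None]*u+np.sin(th)[:,None]*v)
    print(o,proj(K,np.c_[X,np.full(3,.059)]).round(1).tolist())
E
```

```text
242 118/134 119/134 119/134 119/131 120/133 119/134 120/134 120/134 119/134 120/134 121/136 121/135 122/135 121/134 120/135 121/135 121/138 123/139
244 116/131 115/130 115/130 117/131 116/130 117/131 115/130 117/131 117/131 117/132 117/131 118/132 119/132 119/133 119/134 118/134 119/134 119/135
246 119/133 116/131 117/132 118/133 116/131 113/128 108/123 109/123 108/123 109/123 109/123 113/127 119/134 120/134 119/135 122/136 119/135 160/179
248 118/133 116/132 116/132 115/132 108/124 107/119  84/72   87/74   85/74   86/75   85/74  105/112 110/125 116/132 120/135 120/135 117/133 171/195
250 119/134 118/133 117/133 110/125 109/120  83/74   87/77   88/78   86/75   86/76   85/76   86/76  102/102 113/129 121/136 120/137 118/132 254/255
252 120/135 118/133 112/126 108/121  84/73   86/77   85/76   86/77   87/77   86/77   88/79   87/77   85/77  103/103 114/129 119/135 114/130 253/255
254 118/135 117/133 112/128  96/89   88/76   85/75   87/79   86/77   88/77   87/78   87/77   87/78   88/80  103/96  119/135 246/255 254/255 248/254
256 121/136 119/135 115/131  98/101  91/77   88/77   85/76   88/
[... 284 characters left out ...]
 93/79   94/80   93/79   92/80   94/81   94/81  102/104 115/131 169/190 225/239 247/253 247/252
262 133/151 132/150 117/133 115/132 102/116 103/119  96/87   91/107  92/107  91/108  94/99  106/123 106/121 136/154 120/137 244/254 246/252 245/252
264 243/252 248/255 183/207 183/204 138/157  91/101  92/106  92/106  95/107  93/107  94/108  93/106 114/129 175/197 177/199 249/255 244/252 245/252
266 240/250 242/251 244/254 175/198 102/116  91/105  93/108  94/106  94/106  95/108  95/110  93/107  90/104 173/193 231/245 245/252 244/251 243/251
0 [[324.7, 249.1], [335.7, 259.6], [313.6, 259.6]]
0.001 [[324.7, 247.6], [335.7, 258.1], [313.6, 258.1]]
0.002 [[324.7, 246.0], [335.7, 256.6], [313.6, 256.6]]
```

```bash
python3 -m inch '[[-0.1,0.8,0,0,-1],[-0.1,1.6,0,0,-1],[-0.1,2.4,0,0,-1],[-0.1,2.4,0,0,-1],[-0.1,2.4,0,0,-1]]'; python3 -m inch '[[0,0.5,0,0,-1],[0,1,0,0,-1],[0,1.5,0,0,-1],[0,2,0,0,-1],[0,2,0,0,-1]]'; python3 - <<'E'
from h import *
rel([.5608,.065,.0636],.2104); T,R,o=tool(); print('F tool',R.T@o['contact_force'],o['gripper_width'])
E
```

```text
time: 25.9
position: [0.5606, 0.0663, 0.097]
eef_rot: [0.55, -0.445, 0.445, -0.55]
contact_force: [-0.5, 0.2, -1.2]
gripper_width: 0.0184
time: 26.4
position: [0.5604, 0.0663, 0.0765]
eef_rot: [0.55, -0.445, 0.445, -0.549]
contact_force: [-0.3, -1.2, -1.2]
gripper_width: 0.0186
t 26.4 at [0.5604 0.0663 0.0765] jaw 0.21 j6 -0.17 -> shift [0.13 1.29 0.01] turn -0.0
F tool [ 1.13711243  1.17652224 -0.50568536] 0.01857634169620445
```

The tip is already inside the base hole with almost no side load. Pressing on.

```bash
python3 -m inch '[[0.02,0.3,0,0,-1],[0.02,0.6,0,0,-1],[0.02,0.9,0,0,-1],[0.02,1.1,0,0,-1],[0.02,1.3,0,0,-1]]'; python3 -m inch '[[0,0.05,0,0,-1],[0,0.1,0,0,-1],[0,0.1,0,0,-1],[0,0.1,0,0,-1],[0,0.1,0,0,-1]]'; python3 - <<'E'
from h import *
rel([.5608,.065,.0636],.2104); T,R,o=tool(); print('F tool',R.T@o['contact_force'],o['gripper_width'])
E
```

```text
time: 26.9
position: [0.561, 0.0659, 0.0644]
eef_rot: [-0.55, 0.445, -0.445, 0.55]
contact_force: [-1.2, -2.1, 4.0]
gripper_width: 0.0185
time: 27.4
position: [0.561, 0.066, 0.0636]
eef_rot: [-0.55, 0.445, -0.445, 0.55]
contact_force: [-0.1, -3.2, 5.6]
gripper_width: 0.0189
t 27.4 at [0.561  0.066  0.0636] jaw 0.21 j6 -0.18 -> shift [ 0.09  0.   -0.04] turn -0.0
F tool [ 3.07356089 -5.60287962 -0.7911734 ] 0.018940495508717934
```

```bash
python3 -m inch '[[0.03,0.05,0,0,-1],[0.05,0.1,0,0,-1],[0.05,0.15,0,0,-1],[0.05,0.15,0,0,-1],[0.05,0.15,0,0,-1]]'; python3 - <<'E'
from h import *
rel([.5608,.065,.0636],.2104); T,R,o=tool(); print('F tool',R.T@o['contact_force'],o['gripper_width'])
E
```

```text
time: 27.9
position: [0.5611, 0.0659, 0.0635]
eef_rot: [-0.549, 0.445, -0.445, 0.55]
contact_force: [-7.2, -0.8, 21.9]
gripper_width: 0.0179
t 27.9 at [0.5611 0.0659 0.0635] jaw 0.21 j6 -0.18 -> shift [ 0.08 -0.01 -0.05] turn -0.0
F tool [ -0.70971363 -21.90358185  -7.22277057] 0.0178714230951942
```

```bash
python3 -m inch '[[0,0,0,0,-1],[0,0,0,0,-1],[0,0,0,0,-1],[0,0,0,0,-1],[0,0,0,0,-1]]'; python3 - <<'E'
from h import *
T,R,o=tool(); print('F',o['contact_force'],T,o['gripper_width'],np.abs(o['qd']).max())
for c in ('scene','top'):
  env.camera(c)
  for q in ('pin','bracket_red','bracket_green','jar','tin','spray_can'):
    print(c,q,[(round(d['score'],2),np.round(d['location'],3).tolist()) for d in env.place_of(q,c)[:2]])
E
```

```text
time: 28.4
position: [0.5611, 0.0659, 0.0635]
eef_rot: [-0.549, 0.445, -0.445, 0.55]
contact_force: [-7.0, -0.3, 22.7]
gripper_width: 0.0181
F [-7.04773016 -0.34865635 22.66183096] [0.56111425 0.06591217 0.06346413] 0.018056165532568478 0.0011517718597899244
scene pin [(0.75, [0.561, 0.064, 0.014])]
scene bracket_red [(0.87, [0.417, -0.352, 0.007]), (0.45, [0.563, 0.068, 0.051])]
scene bracket_green [(0.61, [0.548, 0.127, 0.026])]
scene jar [(0.56, [0.414, -0.355, 0.009]), (0.26, [0.758, -0.192, 0.0])]
scene tin [(0.76, [0.76, -0.194, 0.002])]
scene spray_can [(0.62, [0.633, -0.42, 0.0])]
top pin [(0.41, [0.417, -0.352, 0.009])]
top bracket_red [(0.74, [0.417, -0.35, 0.01])]
top bracket_green [(0.44, [0.606, -0.085, 0.002])]
top jar []
top tin [(0.86, [0.761, -0.189, 0.004])]
top spray_can [(0.71, [0.634, -0.42, -0.003])]
```

```bash
python3 -c "
from cell import env
print(env.sign_off()); print(env.get_obs()['contact_force'])"
```

```text
the job is handed in; nothing more can be done
None
the job is handed in; nothing more can be done
```

I handed the job in at about 28.6 s of the 72 s allowed. The arm is still gripping the pin and pressing it down; the hand-in itself reports no verdict.

**What I did:** I seated the green-tagged bracket in the nest of the blue jig and dropped the red-tagged one in the reject tray. I then pushed the lid over from behind until it fell, pulled the pin from its stand and pressed it through the lid into the base.

**Last checks:**
- **Pin:** it stops hard with about 22 N of upward reaction. I work out the tip height as 14 mm, and the scene camera also puts the pin origin at z = 0.014 m, about 1 mm from the hole centre I measured earlier. The arm is at rest, with a side load of about 7 N in the jaw direction.
- **Green bracket:** within 1 mm and 0.01 rad of the nest when I let it go, and later seen at about (0.548, 0.127).
- **Red bracket:** seen in the tray at about (0.417, −0.351).
- **Bystanders:** the tin and spray can are where they started.

**Failed or in disagreement:**
- **Jar:** the networks did not find it in the last pictures; the only low-score hits were on other things. I never worked near it at low height, and it looked untouched just after the lid came down.
- **Top camera:** its low-score matches for the pin (at the tray) and the green bracket (at the pin stand) were false and contradict the scene camera.
- **Lid angle:** I did not measure it directly. I infer it is shut from the pin's height and the hard stop.

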